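# Seat the proud drive and start its erasing bay

### The arm

A 7-joint arm with a two-finger parallel gripper is mounted at the origin on a cart in front of the work surface, level with it; the furniture and walls round the work are solid. World frame = base frame: x ahead of the robot, y to its left, z up, the work surface at z = 0. Lengths are in m, angles in rad, forces in N, time in s.
With the tool pointing down it reaches from about 0.4 to 0.85 m from the base axis. Payload 4.4 kg.
Tool frame: the origin (TCP) lies on the mounting face of the last link; the fingertips stand 199 mm ahead of it and the grasp point (between the pads) lies 180 mm ahead of it; z points along the fingers, y is the line along which they close (so a half turn about z gives the same grasp; the last joint's range is limited). The gripper opens to 94 mm and grips with 3 to 60 N. Pads are 16 mm wide; open, the fingers measure 119 mm over their backs; the gripper's body (75 mm by 177 mm) begins 78 mm behind the grasp point.
Start: joints at [-1.278, 0.628, 0.038, 1.517, -0.027, 0.996, -0.02], TCP at [0.228, 0.609, 0.405] pointing down, gripper open.
Joint ranges: [-3.06, 3.06], [-0.37, 2.12], [-1.25, 1.32], [0.18, 2.47], [-1.1, 4.24], [0.23, 1.98], [-2.94, 2.94]. Speed limits (rad/s): [2.57, 2.57, 3.14, 3.14, 3.14, 3.14, 3.14].

### API

Orientations are given as a unit quaternion [w, x, y, z].
In Python, from cell import bot, imaging gives the robot as it stands. The module is installed in compiled form; this text tells all that it offers. Calls block until the motion is done:
- bot.move_ptp(position, orientation): joint-space move of the TCP to a pose.
- bot.move_linear(position, rot=None, feed=0.15): straight line of the TCP; rot=None keeps the orientation; feed is the mean speed in m/s.
- bot.movej(angles): joint-space move.
- bot.open_jaws() and bot.clamp(effort=None): open the fingers fully, or close them until they stop; effort is the grip in N (None keeps the last).
- bot.wait(seconds).
- bot.inverse_kinematics(position, orientation): joint angles nearest the present ones, or None.
- bot.sense(): the state.
- imaging.camera(name): name is "scene" or "top" or "wrist"; returns a dict with "frame" (400x640x3 uint8, red, green, blue), "depth" (400x640 float32, m along the optical axis (not along the pixel's ray), 0 where there is no reading), "vfov" (degrees; the focal length in pixels is half the picture's height over the tangent of half this angle, whatever the lens; pixels are square), "cx", "cy" (the principal point, pixels), "k1" (the pictures are not rectified: a ray, as slopes to the right and down, at radius r is drawn at 1 + k1 r^2 times it, then the intrinsics apply), "rvec" (rotation vector, rad) and "tvec" (3), from world to camera coordinates, as OpenCV has them; the wrist camera has in their place "hand_eye" (4x4, takes a point from camera to tool coordinates, whose origin is the TCP and whose axes are the flange's). Camera axes: x right, y down, z forward; pixel columns grow to the right and rows downward; lengths in m; the calibration is good to about 2 mm. A picture is of the moment at which its call begins: read the wrist's pose just before it.
A pose or a line that the arm cannot do raises bot.PlanningError and nothing moves.
- bot.job_done(): hands the job in; it is judged then, once.
The state is a dict: "time": time; "joint_pos": joint angles; "joint_velocities": joint speeds; "joint_efforts": joint torques, N m; "tool_pos": TCP position; "tool_rot": TCP orientation; "contact_force": force on the tool from outside, world axes, zero at the start; "wrist_torque": the same for the moment, N m; "finger_gap": finger opening in m; "gripper_force": force on a finger pad.
Only numpy, scipy, OpenCV 4.12 (cv2) and the standard library are available. Lean on these libraries where they do the work, as an engineer would, in place of code of your own. Each camera call takes 0.05 s, during which the arm holds its last target. There are 200 camera calls.

### The job

One of the three hard drives in the erasing station stands proud of its slot. With the fingertips press that drive gently down until it is fully home, then press the green start key of the same bay until it bottoms and let it spring back. Do not touch the other two bays, their drives or their keys, pull no drive upward, and leave the loose things on the bench where they lie.

Things in the scene. Friction and masses are not known exactly. Their poses are not given: they have to be found in the camera images.
- bay_a: A bay with a seated drive: fixed grey dock, 140 (x) x 58 (y) x 60 mm high; origin at the centre of its underside, on a base plate 14 mm above the bench, a 36 mm high black rail behind. Three alike stand in a row along y, 74 mm apart, pointing the same way. A hard drive stands on end in the slot at x = +25 mm (70 mm along x, 11 along y; home, its top is 51 mm above the deck); green start key on the deck at x = -46 mm.
- drive_a (a joint): how far the drive in bay_a stands out of its slot, m: 0 is fully home on its connector, positive is upward (at most 0.035). It starts at 0 and must stay there.
- drive_a_top (a point): centre of the top edge (a flat strip 70 mm along the bay's x, 11 mm along its y) of the drive in bay_a; it moves with the drive; axes as the bay's.
- key_a (a joint): travel of the green key of bay_a, m: 0 released, 0.004 fully down; a spring returns it (about 1 N to start, 4 N fully down). It counts as pressed beyond 0.003.
- key_a_top (a point): centre of the top face of the green key of bay_a (21 mm square, 10 mm above the bay's deck, pressed straight down); it moves with the key; axes as the bay's.
- bay_b: The bay whose drive stands proud: fixed grey dock, 140 (x) x 58 (y) x 60 mm high; origin at the centre of its underside, on a base plate 14 mm above the bench, a 36 mm high black rail behind. Three alike stand in a row along y, 74 mm apart, pointing the same way. A hard drive stands on end in the slot at x = +25 mm (70 mm along x, 11 along y; home, its top is 51 mm above the deck); green start key on the deck at x = -46 mm.
- drive_b (a joint): how far the drive in bay_b stands out of its slot, m: 0 is fully home on its connector, positive is upward (at most 0.035). It starts between 0.013 and 0.020; connector friction of about 5 N holds it at any height, pressing its top edge straight down slides it home against a hard stop.
- drive_b_top (a point): centre of the top edge (a flat strip 70 mm along the bay's x, 11 mm along its y) of the drive in bay_b; it moves with the drive; axes as the bay's.
- key_b (a joint): travel of the green key of bay_b, m: 0 released, 0.004 fully down; a spring returns it (about 1 N to start, 4 N fully down). It counts as pressed beyond 0.003.
- key_b_top (a point): centre of the top face of the green key of bay_b (21 mm square, 10 mm above the bay's deck, pressed straight down); it moves with the key; axes as the bay's.
- bay_c: Another bay with a seated drive: fixed grey dock, 140 (x) x 58 (y) x 60 mm high; origin at the centre of its underside, on a base plate 14 mm above the bench, a 36 mm high black rail behind. Three alike stand in a row along y, 74 mm apart, pointing the same way. A hard drive stands on end in the slot at x = +25 mm (70 mm along x, 11 along y; home, its top is 51 mm above the deck); green start key on the deck at x = -46 mm.
- drive_c (a joint): how far the drive in bay_c stands out of its slot, m: 0 is fully home on its connector, positive is upward (at most 0.035). It starts at 0 and must stay there.
- drive_c_top (a point): centre of the top edge (a flat strip 70 mm along the bay's x, 11 mm along its y) of the drive in bay_c; it moves with the drive; axes as the bay's.
- key_c (a joint): travel of the green key of bay_c, m: 0 released, 0.004 fully down; a spring returns it (about 1 N to start, 4 N fully down). It counts as pressed beyond 0.003.
- key_c_top (a point): centre of the top face of the green key of bay_c (21 mm square, 10 mm above the bay's deck, pressed straight down); it moves with the key; axes as the bay's.
- spare_drive: loose hard drive lying flat beside the station, 70 x 100 x 11 mm; origin at the centre of its underside. To be left alone.
- screw_dish: loose round metal dish of screws, 77 mm across, 15 mm high; origin at the centre of its underside. To be left alone.
- small_driver: loose small blue and black screwdriver lying in front of the station, 146 mm long (its y), 16 mm thick; origin at the centre of its underside. To be left alone.

How it is judged:
By the outcome, as a careful person would: the job done as asked, in the order asked, and still so for the second after the job is handed in, with the robot touching nothing.
It also fails if it takes over 35 s, if anything falls off the work surface, if the arm or the gripper's body presses on something with over 40 N, if the wrist force passes 120 N, or if a joint passes its speed limit or range.

## Working session

There is one attempt and no reset: what is moved stays moved. The work goes in short steps, each a Python script; the robot and the scene stay as the last script left them, time stands still between calls to the robot, and variables do not carry over. Pictures are saved under pics/ and viewed, at most 10 in all, crops included, and the job is handed in when it is done.

```bash
mkdir -p pics; cat > h.py <<'E'
import numpy as np, cv2
from cell import bot, imaging
def K(c):
    f=200/np.tan(np.radians(c["vfov"])/2); return np.array([[f,0,c["cx"]],[0,f,c["cy"]],[0,0,1.]])
def world(c,uv,depth):
    """pixel + depth -> world, static cams"""
    uv=np.asarray(uv,float).reshape(-1,2); s=slopes(c,uv)
    P=np.c_[s,np.ones(len(s))]*np.asarray(depth).reshape(-1,1)
    R=cv2.Rodrigues(np.array(c["rvec"],float))[0]; return (P-np.ravel(c["tvec"]))@R
def slopes(c,uv):
    return cv2.undistortPoints(np.asarray(uv,float).reshape(-1,1,2),K(c),np.array([c["k1"],0,0,0,0.])).reshape(-1,2)
def ray(c,uv):
    R=cv2.Rodrigues(np.array(c["rvec"],float))[0]; s=slopes(c,uv)
    return -R.T@np.ravel(c["tvec"]), np.c_[s,np.ones(len(s))]@R
def onplane(c,uv,z):
    o,d=ray(c,uv); return o+d*((z-o[2])/d[:,2:])
E
python3 - <<'E'
from h import *
import pickle
o={}
for n in("top","scene"):
    c=imaging.camera(n); o[n]=c; cv2.imwrite(f"pics/{n}0.png",c["frame"][...,::-1])
    print(n,{k:v for k,v in c.items() if k not in("frame","depth")})
pickle.dump(o,open("o.pkl","wb"))
print(bot.sense())
for n,c in o.items():
    hsv=cv2.cvtColor(c["frame"],cv2.COLOR_RGB2HSV)
    m=cv2.inRange(hsv,(40,80,50),(85,255,255))
    k,l,st,ce=cv2.connectedComponentsWithStats(m)
    for i in range(1,k):
        if st[i,4]>15:
            d=np.median(c["depth"][l==i]); print(n,st[i],ce[i],d,world(c,[ce[i]],[d]))
E
```

```text
top {'vfov': 45.342393314647026, 'cx': 312.14822130253776, 'cy': 198.29857231238915, 'k1': -0.14696664824948708, 'rvec': array([ 2.1805947 , -2.00524211,  0.22671349]), 'tvec': array([0.03818615, 0.57356871, 0.94121009])}
scene {'vfov': 46.83118473840061, 'cx': 319.6413296362746, 'cy': 194.778244971394, 'k1': -0.06836017677687559, 'rvec': array([ 2.39001502, -0.56727034,  0.21025548]), 'tvec': array([-0.44044437,  0.2983344 ,  0.74197386])}
{'time': 0.1, 'joint_pos': array([-1.27777279,  0.62924414,  0.0384473 ,  1.51821251, -0.02702265,
        0.9962847 , -0.01998739]), 'joint_velocities': array([ 0.00062717, -0.00091545,  0.00212008, -0.00420267,  0.00135829,
        0.00213711,  0.00101394]), 'joint_efforts': array([ 2.29175705e-03, -5.50786543e+01,  1.14736989e+00, -1.87115675e+01,
       -5.21241082e-02,  1.92464126e-02,  3.76023650e-05]), 'tool_pos': array([0.22814348, 0.60838969, 0.40386974]), 'tool_rot': array([-1.47052940e-04,  1.78451007e-01,  9.83948461e-01, -8.02158281e-04]), 'contact_force': array([0.63392585, 0.07900136, 0.29012635]), 'wrist_torque': array([ 0.00845503
[... 3268 characters left out ...]
[444.64963504 129.60218978] 1.0786853 [[0.90883284 0.17141882 0.03378583]]
scene [627 111  13  14  64] [631.734375 118.234375] 0.82801497 [[ 1.08772989 -0.1083563   0.21995099]]
scene [278 178  13  13 107] [283.85046729 183.93457944] 0.90207636 [[0.4872156  0.14376952 0.08338452]]
scene [293 205  14  13 124] [299.21774194 211.06451613] 0.8596797 [[0.48566221 0.06983019 0.08295194]]
scene [489 229  18  15  98] [500.42857143 235.25510204] 0.925264 [[ 8.48005364e-01 -1.10241692e-01  7.56769934e-04]]
scene [310 234  14  14 139] [316.13669065 240.71223022] 0.8172641 [[ 0.4841891  -0.00373819  0.08285108]]
scene [476 236  10   4  24] [480.5 237.5] 0.92126095 [[ 0.80751296 -0.09611184  0.00113795]]
```

View pics/top0.png

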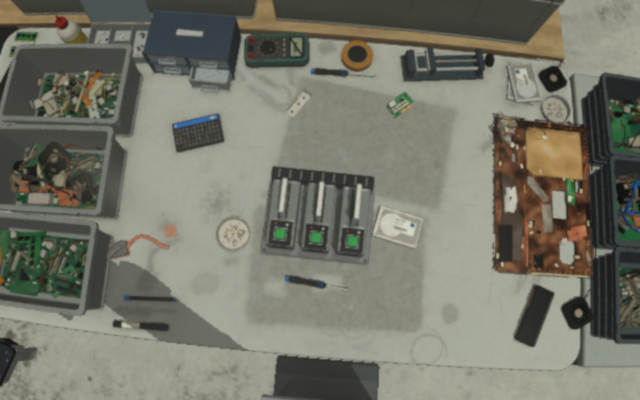

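View pics/scene0.png

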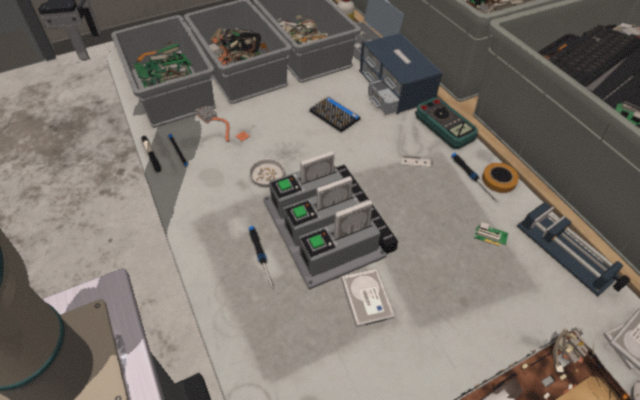

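```bash
python3 - <<'E'
from h import *
import pickle
o=pickle.load(open("o.pkl","rb"))
keys=np.array([[.4861,.1450],[.4846,.0710],[.4829,-.0025]])
u=np.array([1,-.022])
for n,c in o.items():
    v,w=np.mgrid[0:400,0:640]; uv=np.c_[w.ravel(),v.ravel()]; d=c["depth"].ravel()
    W=world(c,uv,d); 
    for i,k in enumerate(keys):
        ctr=k+71*u/1000
        q=W[:,:2]-ctr; lx=q@u; ly=q@[.022,1]
        s=(d>0)&(abs(lx)<.05)&(abs(ly)<.020)&(W[:,2]>.105)
        z=np.percentile(W[s,2],95); t=s&(W[:,2]>z-.003)
        px=uv[t]
        print(n,i,"ztop",z.round(4),t.sum(),"ctr",((W[t].max(0)+W[t].min(0))/2).round(4),W[t].mean(0).round(4),"ext",np.ptp(W[t],0).round(4),px.min(0),px.max(0))
        s=(d>0)&(abs(lx)<.07)&(abs(ly)<.028)&(W[:,2]>.06)&(W[:,2]<.08); print("deck",np.median(W[s,2]))
E
```

```text
top 0 ztop 0.1283 117 ctr [0.5574 0.1429 0.1275] [0.556  0.1429 0.1268] ext [0.0683 0.0107 0.0042] [279 178] [287 211]
deck 0.07489919447950008
top 1 ztop 0.128 113 ctr [0.5555 0.0689 0.1274] [0.556  0.0692 0.1265] ext [0.0675 0.0102 0.0048] [317 182] [324 215]
deck 0.0748837493292795
top 2 ztop 0.1411 114 ctr [ 0.5538 -0.005   0.1406] [ 0.5528 -0.0051  0.1396] ext [0.0688 0.01   0.005 ] [355 184] [361 218]
deck 0.07486882036008106
scene 0 ztop 0.1262 132 ctr [0.5593 0.1426 0.1255] [0.5587 0.1425 0.1251] ext [0.0687 0.0123 0.0042] [300 151] [333 164]
deck 0.07403192868035163
scene 1 ztop 0.1261 145 ctr [0.5577 0.0691 0.1256] [0.5574 0.0689 0.1249] ext [0.0694 0.0119 0.0048] [317 176] [351 191]
deck 0.07409651384842016
scene 2 ztop 0.1387 180 ctr [ 0.556  -0.0052  0.1382] [ 0.5548 -0.0049  0.1378] ext [0.07   0.012  0.0049] [335 200] [371 216]
deck 0.07414292237931944
```

```bash
cat >> h.py <<'E'
T=.199; a=np.radians(-1.25)
def q(sgn=1):
    t=np.pi/4*sgn+a/2; return np.array([0,np.cos(t),np.sin(t),0])  # tool y along +-bay x, pointing down
def fz(): return float(bot.sense()["contact_force"][2])
def press(xy,z0,zmin,step,fmax,base):
    z=z0; log=[]
    while z-step>=zmin-1e-9:
        z-=step; bot.move_linear([*xy,z+T],feed=.02); s=bot.sense(); f=s["contact_force"][2]-base
        log.append((round(z,4),round(s["tool_pos"][2]-T,4),round(f,1)))
        if abs(f)>fmax: break
    return z,log
E
python3 - <<'E'
from h import *
D=np.array([.555,-.005])
sols={s:bot.inverse_kinematics([*D,.21+T],q(s)) for s in(1,-1)}
print(sols)
s=min((s for s in sols if sols[s] is not None),key=lambda s:abs(sols[s][6]))
bot.clamp(10); bot.move_ptp([*D,.21+T],q(s)); bot.move_linear([*D,.15+T])
bot.wait(.2); S=bot.sense(); print(s,S["time"],S["tool_pos"],S["tool_rot"],S["contact_force"],S["finger_gap"])
c=imaging.camera("scene"); cv2.imwrite("pics/s1.png",cv2.resize(c["frame"][100:300,200:480,::-1],None,fx=2.8,fy=2.8))
E
```

```text
{1: array([-0.33612059,  0.52048534,  0.44738444,  1.78962403, -0.27950547,
        0.89437786,  0.21431343]), -1: array([ 0.1997807 ,  0.50561124, -0.36103372,  1.77394732,  0.21989589,
        0.90165563,  2.86273509])}
1 4.7333 [ 0.5553836  -0.00502145  0.35004021] [6.50333971e-04 7.14748640e-01 6.99380711e-01 7.60922031e-04] [-0.43270442  0.16615688 -0.38299624] 0.000756743505836323
```

View pics/s1.png

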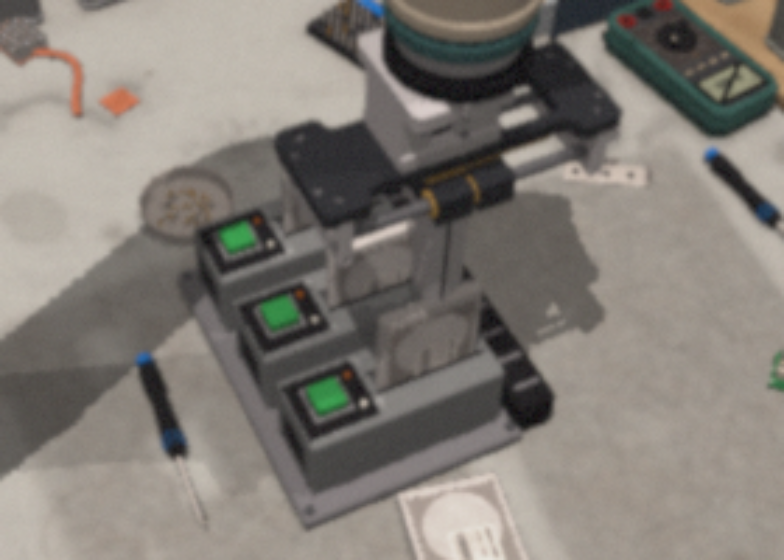

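The picture shows the closed fingertips (about 440,290) centred just above the proud drive in the nearest bay (430,330), clear of the middle one (375,260).

```bash
python3 - <<'E'
from h import *
D=np.array([.555,-.005]); b=fz()
z,log=press(D,.145,.118,.001,14,b); print(log)
bot.wait(.2); print(fz()-b)
bot.move_linear([*D,.16+T],feed=.1); print(bot.sense()["time"])
c=imaging.camera("scene"); cv2.imwrite("pics/s2.png",cv2.resize(c["frame"][100:300,200:480,::-1],None,fx=2.8,fy=2.8))
v,w=np.mgrid[190:225,325:380]; W=world(c,np.c_[w.ravel(),v.ravel()],c["depth"][190:225,325:380])
s=(abs(W[:,0]-.555)<.04)&(abs(W[:,1]+.005)<.008)&(W[:,2]<.145); print(np.percentile(W[s,2],[80,90,95]))
E
```

```text
[(0.144, np.float64(0.1438), np.float64(-0.5)), (0.143, np.float64(0.143), np.float64(-0.0)), (0.142, np.float64(0.142), np.float64(0.5)), (0.141, np.float64(0.1409), np.float64(0.1)), (0.14, np.float64(0.1399), np.float64(-0.5)), (0.139, np.float64(0.1389), np.float64(0.6)), (0.138, np.float64(0.1381), np.float64(1.8)), (0.137, np.float64(0.1371), np.float64(3.5)), (0.136, np.float64(0.136), np.float64(2.4)), (0.135, np.float64(0.1349), np.float64(4.2)), (0.134, np.float64(0.1339), np.float64(2.3)), (0.133, np.float64(0.1329), np.float64(2.2)), (0.132, np.float64(0.1319), np.float64(3.7)), (0.131, np.float64(0.1309), np.float64(2.7)), (0.13, np.float64(0.1299), np.float64(2.7)), (0.129, np.float64(0.1289), np.float64(2.7)), (0.128, np.float64(0.1279), np.float64(2.3)), (0.127, np.float64(0.1269), np.float64(3.3)), (0.126, np.float64(0.1259), np.float64(3.3)), (0.125, np.float64(0.1255), np.float64(7.3)), (0.124, np.float64(0.1253), np.float64(14.3))]
13.78679264837722
10.9417
[0.12464892 0.12551467 0.12622889]
```

View pics/s2.png

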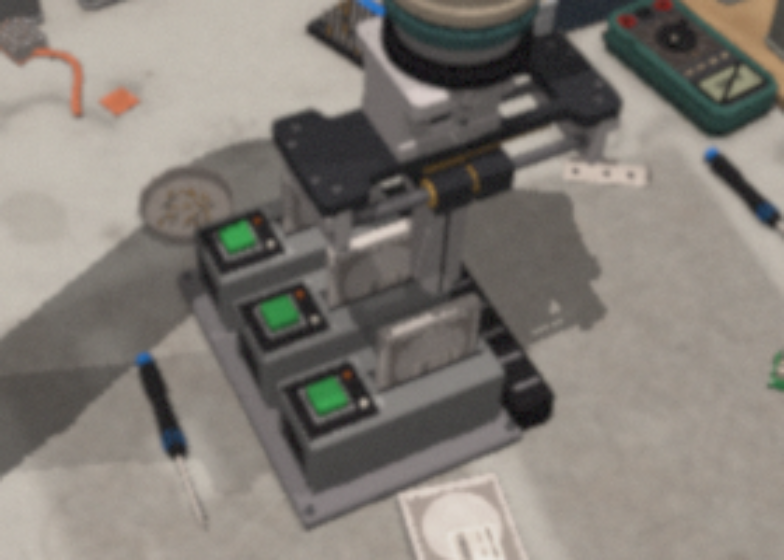

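The drive's top (430,315) now sits level with its neighbours, stopping at z = 0.1254 with a hard force rise. Now the key.

```bash
python3 - <<'E'
from h import *
P=np.array([.4835,-.003])
bot.move_linear([*P,.16+T],feed=.15); bot.move_linear([*P,.092+T],feed=.12); bot.wait(.2); b=fz()
z,log=press(P,.089,.074,.001,11,b); print(log)
bot.wait(.2); print(fz()-b)
c=imaging.camera("scene"); cv2.imwrite("pics/s3.png",cv2.resize(c["frame"][100:300,200:480,::-1],None,fx=2.8,fy=2.8))
bot.move_linear([*P,.19+T],feed=.12); print(bot.sense()["time"])
c=imaging.camera("scene"); cv2.imwrite("pics/s4.png",cv2.resize(c["frame"][100:300,200:480,::-1],None,fx=2.8,fy=2.8))
m=cv2.inRange(cv2.cvtColor(c["frame"],cv2.COLOR_RGB2HSV),(40,80,50),(85,255,255))
k,l,st,ce=cv2.connectedComponentsWithStats(m)
for i in range(1,k):
    if 270<ce[i][0]<330 and st[i,4]>30: d=np.median(c["depth"][l==i]); print(world(c,[ce[i]],[d]))
E
```

```text
[(0.088, np.float64(0.0879), np.float64(-0.6)), (0.087, np.float64(0.0869), np.float64(0.5)), (0.086, np.float64(0.0859), np.float64(-0.1)), (0.085, np.float64(0.0849), np.float64(-0.4)), (0.084, np.float64(0.084), np.float64(1.0)), (0.083, np.float64(0.0831), np.float64(2.1)), (0.082, np.float64(0.0821), np.float64(2.3)), (0.081, np.float64(0.0811), np.float64(3.1)), (0.08, np.float64(0.0804), np.float64(7.4)), (0.079, np.float64(0.0801), np.float64(16.7))]
16.852754107046774
16.4583
[[0.48732106 0.1411993  0.08297552]]
[[0.48575169 0.06908893 0.08278622]]
[[ 0.48402661 -0.00374587  0.08294919]]
```

View pics/s3.png

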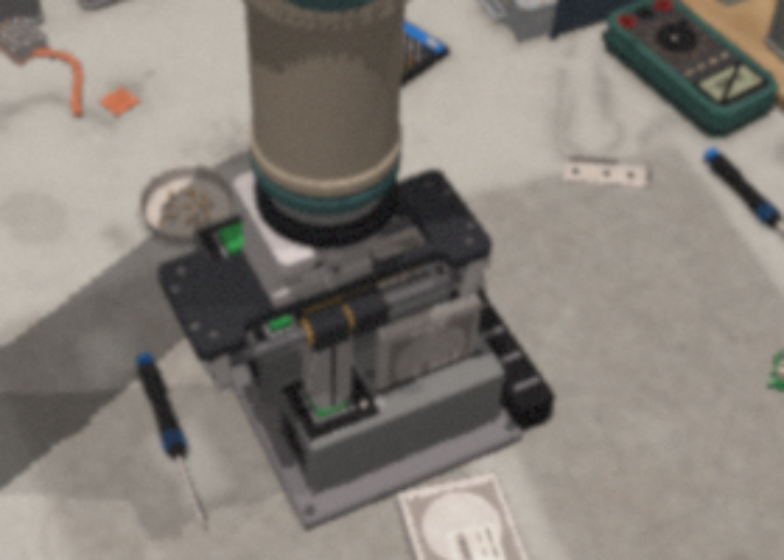

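View pics/s4.png

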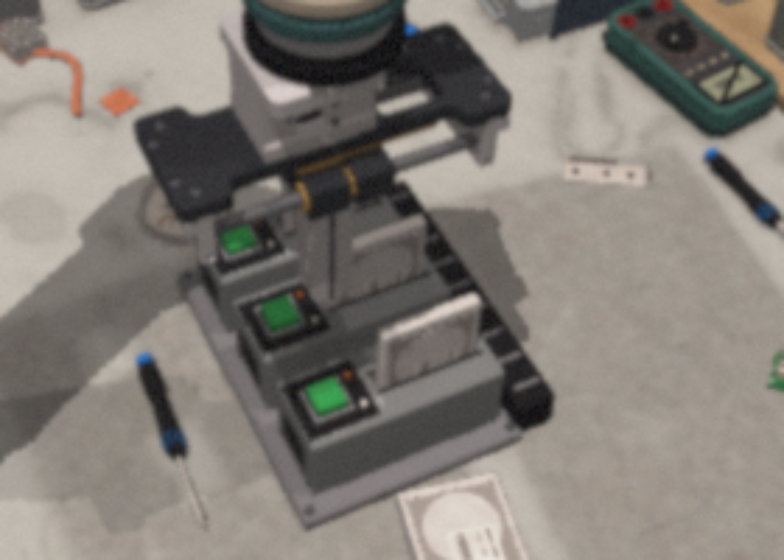

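The first picture shows the fingertips on the near bay's key (330,405), bottomed. The second shows it released (325,395), at its starting height, with the drive home and the other bays unchanged.

```bash
python3 -c "
from cell import bot
print(bot.job_done(), bot.sense()['time'])"
```

```text
the job is handed in; nothing more can be done
the job is handed in; nothing more can be done
```

The proud drive is pressed home to its hard stop (about 14 N), its bay's green key was bottomed and sprang back, nothing else was touched, and the job is handed in (16.5 s on the clock at the last reading).

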